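# Push the row of tube carriers home in the reader rail and start the reader

### The arm

A 6-joint arm with a two-finger parallel gripper is mounted at the origin on the work surface. World frame = base frame: x ahead of the robot, y to its left, z up, the work surface at z = 0. Lengths are in m, angles in degrees, forces in N, time in s.
With the tool pointing down it reaches from about 0.35 to 0.775 m from the base axis. Payload 7.3 kg.
Tool frame: the origin (TCP) lies midway between the tips of the shut fingers; the grasp point (between the pads) lies 19 mm behind it; z points along the fingers, x is the direction in which the jaws open and shut, and the axes are right-handed (so a half turn about z gives the same grasp; the last joint's range is limited). The gripper opens to 92 mm and grips with 3 to 60 N. Pads are 19 mm wide; open, the fingers measure 130 mm over their backs; the gripper's body (75 mm by 190 mm) begins 47 mm behind the grasp point.
Start: joints at [63.541, 19.595, 87.324, -0, 73.075, -8.365], TCP at [0.163, 0.499, 0.227] pointing down, gripper open.
Joint ranges: [-145.02, 145.02], [-44.19, 115.74], [2.07, 154.8], [-57.11, 237.11], [16.16, 152.29], [-177.93, 177.93]. Speed limits (degrees/s): [147.25, 147.25, 180, 180, 180, 180].

### API

Orientations are given as [roll, pitch, yaw] about the fixed x, y, z axes, in that order (R = Rz(yaw) Ry(pitch) Rx(roll)).
In Python, from cell import ctrl, eyes gives the robot as it stands.
- The arm moves only by the tool move_arm, never from a script. Its argument "rows" is one flat list of numbers, 7 for each row, row after row: the shift along the tool's x, y, z in mm, then the turn, a rotation vector about the tool's x, y, z in rad, then the closure, from -1 (fully open) to 1 (shut). In form: [x, y, z, wx, wy, wz, hand, x, y, z, wx, wy, wz, hand, ...]. A call has 1 to 5 rows; each row is the pose to reach, as a shift and turn from the pose commanded when the call began, along the tool's axes at that moment; what a row does not reach only later rows make up. A row lasts 1/10 s, in which the tool goes at most 50 mm and 8.59 degrees, less where a joint would pass 70% of its speed; a pose out of reach is approached as far as the arm can. A call with a gripper value outside its range is refused whole. The fingers move at their own pace and stop on an object; the grip force is fixed at half the most. Time passes only in rows, so rows that repeat a pose let the fingers close. It gives the time, the measured TCP pose, the force and the opening at its end, in the units of the state.
- ctrl.read_state(): the state, without advancing time (a new reading comes with each control period).
- eyes.grab_frame(name): name is "side" or "top" or "wrist"; returns a dict with "image" (384x512x3 uint8, blue, green, red), "intrinsics" (3x3 intrinsics, pixels), "rvec" (rotation vector, rad) and "tvec" (3), from world to camera coordinates, as OpenCV has them; the wrist camera has in their place "mount" (4x4, takes a point from camera to tool coordinates, whose origin is the TCP and whose axes are the tool frame's). Camera axes: x right, y down, z forward; pixel columns grow to the right and rows downward; lengths in m; the calibration is good to about 2 mm. A picture is of the moment at which its call begins: read the wrist's pose just before it. There is no depth.
- ctrl.hand_in(): hands the job in, once; it reports no verdict.
The state is a dict: "t": time; "joint_positions": joint angles; "dq": joint speeds; "effort": joint torques, N m; "tool_pos": TCP position; "eef_rot": TCP orientation; "ft_force": force on the tool from outside, world axes, zero at the start; "moment": the same for the moment, N m; "width": finger opening in m.
Only numpy, scipy, OpenCV 4.12 (cv2) and the standard library are available. Lean on these libraries where they do the work, as an engineer would, in place of code of your own. Each camera call takes 0.05 s, during which the arm holds its last target. There are 200 camera calls.

### The job

Push the row of four tube carriers along the rail, together as one train, until the front one is fully against the end stop at the reader and no gaps are left between them; then press the reader's button all the way down and let it go. Use only the outside of the fingers: the carriers are slid, never lifted off the rail or pulled apart. Leave everything else on the bench where it stands, including the spare carrier beside the rail.

Things in the scene. Friction and masses are not known exactly. Their poses are not given: they have to be found in the camera images.
- rail: aluminium channel fixed to the bench, 70 mm wide, along its own y from -200 mm (open end) to +160 mm (end stop). Origin on the bench surface, on the channel's centre line; z up. Channel floor 10 mm above the bench; two side lips 12 mm wide, tops 22 mm above the bench, 46 mm apart. It never moves
- stop_face (a point): middle of the end stop's face (a steel plate 70 mm wide, 36 mm high from the bench) at rail x = 0, y = +160 mm, 27 mm above the bench; the carriers are pushed towards it, in the rail's +y direction
- start_top (a point): centre of the top of the round grey push button (26 mm diameter) in its black housing on top of the reader box, at rail x = 18 mm, y = 217 mm, about 73 mm above the bench; it moves with the button. Reader: white box fixed beyond the end stop, 110 mm in rail x, y = 172 to 262 mm, top 55 mm above the bench
- start (a joint): travel of the push button, m: 0 released, 0.006 fully down; it springs back; about 5 N presses it fully
- carrier_1: white block 44 (its x, across) x 40 (its y, along the rail) x 34 mm high, with a capped clear tube (cap 26 mm diameter) on its middle, 56 mm high in all, 0.08 to 0.17 kg. Origin: centre of its underside. The front one of the row, nearest to the end stop; fully home its origin is at rail y = 140 mm
- carrier_2: white block 44 (its x, across) x 40 (its y, along the rail) x 34 mm high, with a capped clear tube (cap 26 mm diameter) on its middle, 56 mm high in all, 0.08 to 0.17 kg. Origin: centre of its underside. Number 2 from the end stop, touching number 1 at the start; fully home at rail y = 100 mm
- carrier_3: white block 44 (its x, across) x 40 (its y, along the rail) x 34 mm high, with a capped clear tube (cap 26 mm diameter) on its middle, 56 mm high in all, 0.08 to 0.17 kg. Origin: centre of its underside. Number 3 from the end stop, touching number 2 at the start; fully home at rail y = 60 mm
- carrier_4: white block 44 (its x, across) x 40 (its y, along the rail) x 34 mm high, with a capped clear tube (cap 26 mm diameter) on its middle, 56 mm high in all, 0.08 to 0.17 kg. Origin: centre of its underside. Number 4 from the end stop, touching number 3 at the start; fully home at rail y = 20 mm. The last of the row: its free back face (20 mm from its origin, towards rail -y) is the one to push; the row starts 40 to 110 mm short of home
- spare_carrier: white block 44 (its x, across) x 40 (its y, along the rail) x 34 mm high, with a capped clear tube (cap 26 mm diameter) on its middle, 56 mm high in all, 0.08 to 0.17 kg. Origin: centre of its underside. A spare one standing on the bench beside the rail on the robot's side; not part of the job
- vial: bystander: capped tube standing on the bench beyond the rail, 28 mm diameter, 60 mm high; origin under its centre
- sample_jar: bystander: clear jar with white lid beyond the rail, 52 mm diameter, 56 mm high; origin under its centre
- beaker: bystander: clear plastic beaker, 64 mm diameter, 70 mm high, at the left; origin under its centre
- syringe: bystander: capped syringe lying on the bench at the right, 140 mm long along its x, 20 mm thick; origin under its barrel
- spatula: bystander: flat wooden spatula lying on the bench at the left, 150 x 18 x 4 mm; origin under its centre
- spacer: bystander: steel weight with a thin neck beside the rail on the robot's side, 34 mm diameter, 36 mm high; origin under its centre
Not all that is in view belongs to the job. What is shaped like the carrier_1 but purple is not meant.

How it is judged (in metres and radians):
On the way, in this order (a step that is already met when the one before it is completed fails the run):
1. all four carriers are pushed home against the end stop (y of carrier_1 in the frame of rail above 0.136 m and y of carrier_2 in the frame of rail above 0.096 m and y of carrier_3 in the frame of rail above 0.056 m and y of carrier_4 in the frame of rail above 0.016 m and z of each of carrier_1, carrier_2, carrier_3, carrier_4 in the frame of rail below 0.0125 m and angle between each of carrier_1, carrier_2, carrier_3, carrier_4's own z axis and vertical below 0.06 rad and x of carrier_1 in the frame of rail between -0.004 and 0.004 m and x of carrier_2 in the frame of rail between -0.004 and 0.004 m and x of carrier_3 in the frame of rail between -0.004 and 0.004 m and x of carrier_4 in the frame of rail between -0.004 and 0.004 m), for 0.2 s.
2. the reader's button is pressed down (value of joint start above 0.0045 m), for 0.05 s.
At the end, for the whole second after the job is handed in: All four carriers stand upright in the channel, at rest, each within 4 mm of its home place along the rail (front one against the end stop, the others touching behind it); the button is up again after having been pressed (all of step 1 and value of joint start below 0.0015 m and linear speed of each of carrier_1, carrier_2, carrier_3, carrier_4 below 0.01 m/s).
It fails at once if a carrier is lifted more than 10 mm off the rail floor or tipped over (z of any of carrier_1, carrier_2, carrier_3, carrier_4 in the frame of rail above 0.02 m or angle between any of carrier_1, carrier_2, carrier_3, carrier_4's own z axis and vertical above 0.35 rad).
It fails at once if the row is pulled apart: gaps of more than 15 mm in all between the carriers (horizontal distance between carrier_1 and carrier_4 above 0.1356 m).
It fails at once if the button is pressed before the carriers are home (value of joint start above 0.0045 m and not (y of carrier_1 in the frame of rail above 0.136 m and y of carrier_2 in the frame of rail above 0.096 m and y of carrier_3 in the frame of rail above 0.056 m and y of carrier_4 in the frame of rail above 0.016 m)).
It fails at once if another thing on the bench is moved by more than 20 mm or knocked over (distance of any of spare_carrier, vial, sample_jar, beaker, syringe, spatula, spacer from where it was at the start of the episode above 0.02 m or angle between any of spare_carrier, vial, sample_jar, beaker, syringe, spatula, spacer's own z axis and vertical above 0.5 rad).
It also fails if it takes over 45 s, if anything falls off the work surface, if the arm or the gripper's body presses on something with over 40 N, if the wrist force passes 120 N, or if a joint passes its speed limit or range.

## Working session

There is one attempt and no reset: what is moved stays moved. The work goes in short steps, Python scripts to look and compute and a tool call to move; the robot and the scene stay as the last step left them, time stands still between calls to the robot, and variables do not carry over. Pictures are saved under pics/ and viewed, about 8 in all and at most 12, crops included, and the job is handed in when it is done.

Besides the shell and the picture viewer there is one more tool, called as name(argument=value, ...) on one line, values as JSON. move_arm: Moves the arm, as the interface text tells. Its arguments: {"type":"object","properties":{"rows":{"type":"array","items":{"type":"number"}}},"required":["rows"]}

```bash
mkdir -p pics; ls
python3 - <<'E'
from cell import ctrl, eyes
import cv2,pickle
print(ctrl.read_state())
for n in ("top","side"):
    f=eyes.grab_frame(n); pickle.dump(f,open(f"{n}.pkl","wb")); cv2.imwrite(f"pics/{n}0.png",cv2.resize(f["image"],(800,600),interpolation=cv2.INTER_CUBIC))
    print(n,f["intrinsics"],f["rvec"],f["tvec"])
E
```

```text
pics
{'t': 0.0, 'joint_positions': array([ 6.35409825e+01,  1.96348297e+01,  8.73772474e+01,  4.94926022e-04,
        7.30750878e+01, -8.36518726e+00]), 'dq': array([-0.00537289,  0.03105785,  0.03143056,  0.08319091,  0.08365429,
        0.01972704]), 'effort': array([-7.42111320e-05, -4.31220067e+01, -2.44230366e+01,  7.18578673e-02,
        5.58520469e-02, -1.14276377e-04]), 'tool_pos': array([0.16284323, 0.49867533, 0.22605942]), 'eef_rot': array([-1.79986851e+02,  8.61687960e-02,  7.19060352e+01]), 'ft_force': array([-0.14848965, -0.04336431, -0.04009568]), 'moment': array([ 0.01068958, -0.03832114,  0.03079767]), 'width': 0.09159388432229489}
top [[398.45384291   0.         258.97612773]
 [  0.         398.45384291 192.52989681]
 [  0.           0.           1.        ]] [ 2.12445622 -2.08723847  0.21950116] [-0.01335954  0.45880918  1.01637925]
side [[444.1626858    0.         255.75850895]
 [  0.         444.1626858  197.88342015]
 [  0.           0.           1.        ]] [ 0.17018371 -2.85257037  1.20985828] [0.43776874 0.08995997 1.16705384]
```

View pics/top0.png

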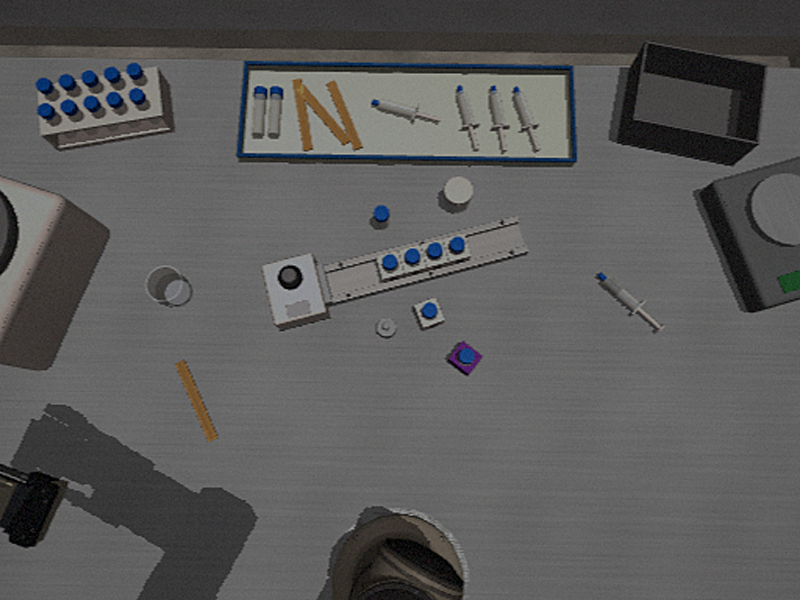

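View pics/side0.png

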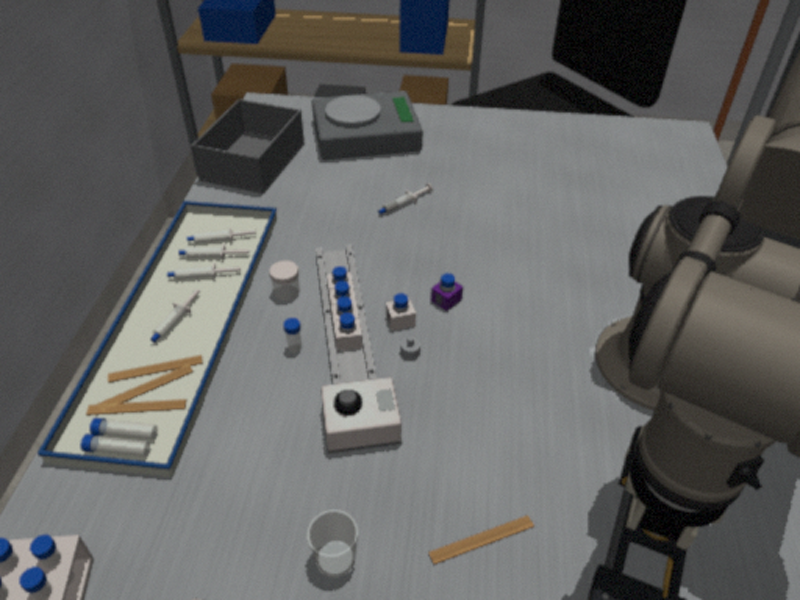

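The top view shows the white row of four at (390,262), (412,256), (434,250) and (457,244), with the reader and button at (290,277). The white spare is at (430,312) and the purple decoy at (465,357). The spacer is at (386,327), the vial at (381,214) and the jar at (458,191). The row to push is the one inside the rail.

```bash
cat > h.py <<'E'
import numpy as np, cv2, pickle
def ray(f,uv,z):
    R=cv2.Rodrigues(np.array(f["rvec"]))[0]; t=np.array(f["tvec"]).ravel()
    c=-R.T@t; d=R.T@np.linalg.inv(f["intrinsics"])@np.array([uv[0],uv[1],1.])
    return c+d*(z-c[2])/d[2]
def proj(f,P): return cv2.projectPoints(np.array(P,float),np.array(f["rvec"]),np.array(f["tvec"]),np.array(f["intrinsics"]),None)[0][:,0]
def blobs(img,mina=15):
    h=cv2.cvtColor(img,cv2.COLOR_BGR2HSV); m=cv2.inRange(h,(105,140,50),(125,255,255))
    n,l,s,c=cv2.connectedComponentsWithStats(m); return [(c[i],s[i,4]) for i in range(1,n) if s[i,4]>mina]
E
python3 - <<'E'
from h import *
T=pickle.load(open("top.pkl","rb"));S=pickle.load(open("side.pkl","rb"));k=512/800
for n,f,box in(("top",T,(370,180,490,380)),("side",S,(270,240,470,370))):
    for c,a in blobs(f["image"]):
        u=c/k
        if box[0]<u[0]<box[2] and box[1]<u[1]<box[3]: print(n,u.round(1),a,ray(f,c,.062).round(4))
print("rail pts")
for p,z in(((518,218),.022),((527,252),.022),((290,274),.073)): print(ray(T,np.array(p)*k,z).round(4))
for p,z in(((319,249),.022),((351,247),.022),((348,397),.073)): print('s',ray(S,np.array(p)*k,z).round(4))
c=T["image"][125:215,165:345]; cv2.imwrite("pics/crop.png",cv2.resize(c,None,fx=4.4,fy=4.4,interpolation=cv2.INTER_CUBIC))
E
```

```text
top [380.9 212.4] 73 [0.6133 0.0389 0.062 ]
top [456.4 243.3] 66 [ 0.5592 -0.0928  0.062 ]
top [434.3 249. ] 65 [ 0.5483 -0.0547  0.062 ]
top [411.8 255. ] 67 [ 0.537  -0.0161  0.062 ]
top [389.2 260.9] 67 [0.5258 0.0224 0.062 ]
top [429.  309.6] 70 [ 0.4418 -0.0467  0.062 ]
top [465.8 355.4] 78 [ 0.3654 -0.1085  0.062 ]
side [342.7 297.2] 262 [ 0.5424 -0.028   0.062 ]
side [447.5 280.1] 58 [ 0.3674 -0.0942  0.062 ]
side [400.2 300.2] 59 [ 0.444  -0.0328  0.062 ]
side [291.4 325.2] 76 [0.614  0.0487 0.062 ]
rail pts
[ 0.6215 -0.2071  0.022 ]
[ 0.5578 -0.2218  0.022 ]
[0.4968 0.1891 0.073 ]
s [ 0.6211 -0.1989  0.022 ]
s [ 0.5607 -0.2127  0.022 ]
s [0.4949 0.1936 0.073 ]
```

View pics/crop.png

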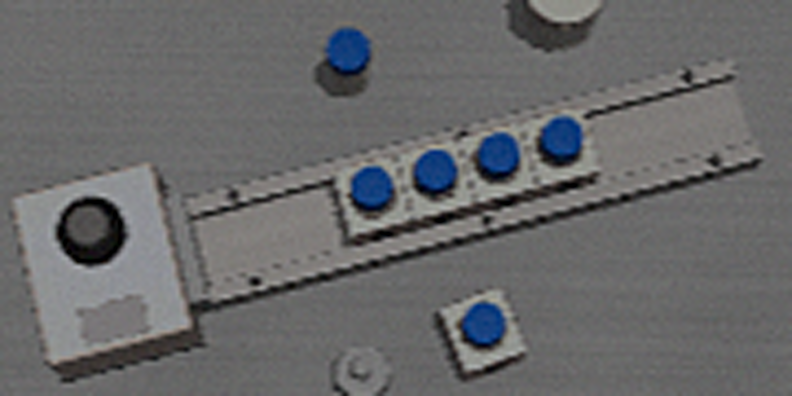

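Both views agree: the cap spacing is 120.0 mm over three, and the button sits at rail x = 18.5 mm relative to the caps. Next I work out the approach to behind carrier 4, with fingers shut and jaws across the rail.

```bash
cat >> h.py <<'E'
from scipy.spatial.transform import Rotation as Ro
YAW=16.15; s,c=np.sin(np.radians(YAW)),np.cos(np.radians(YAW))
O=np.array([.539,-.0227,0]); RR=np.array([[c,-s,0],[s,c,0],[0,0,1]])
def r2w(p): return O+RR@np.array(p)
def w2r(p): return RR.T@(np.array(p)-O)
def go(rp,yaw=YAW):
    from cell import ctrl
    st=ctrl.read_state(); R=Ro.from_euler('xyz',st['eef_rot'],degrees=True); G=Ro.from_euler('xyz',[180,0,yaw],degrees=True)
    print('t',st['t'],'rail pos mm',(w2r(st['tool_pos'])*1e3).round(1),st['eef_rot'].round(2),'F',st['ft_force'].round(1),'w',round(st['width'],4))
    print('shift',(R.inv().apply(r2w(rp)-st['tool_pos'])*1e3).round(1),'rot',(R.inv()*G).as_rotvec().round(4))
E
python3 - <<'E'
from h import *
go([0,-.130,.15])
T=pickle.load(open("top.pkl","rb"))
for a,p in dict(spare=(.4418,-.0467),purple=(.3654,-.1085)).items(): print(a,w2r([*p,0]))
E
```

```text
t 0.1 rail pos mm [-216.3  605.5  226.1] [-1.7999e+02  8.0000e-02  7.1910e+01] F [-0.4 -0.3 -0.2] w 0.0916
shift [-486.2  592.6   76.7] rot [5.000e-04 1.300e-03 9.731e-01]
spare [-0.10003985  0.00398359  0.        ]
purple [-0.19061471 -0.0341267   0.        ]
```

move_arm(rows=[-486,593,77,0,0,0.973,1,-486,593,77,0,0,0.973,1,-486,593,77,0,0,0.973,1,-486,593,77,0,0,0.973,1,-486,593,77,0,0,0.973,1])

```text
t: 0.6
tool_pos: [0.2974, 0.2877, 0.2014]
eef_rot: [180.0, -0.0, 28.6]
ft_force: [1.0, -0.4, 0.8]
width: 0.0562
```

```bash
python3 -c "
from h import *
go([0,-.130,.15])"
```

```text
t 0.6 rail pos mm [-145.8  365.3  201.4] [180.    -0.    28.62] F [ 1.  -0.4  0.8] w 0.0562
shift [ 35.4 515.1  51.4] rot [ 0.     -0.      0.2176]
```

move_arm(rows=[35,515,51,0,0,0.218,1,35,515,51,0,0,0.218,1,35,515,51,0,0,0.218,1,35,515,51,0,0,0.218,1,35,515,51,0,0,0.218,1])

```text
t: 1.1
tool_pos: [0.4324, 0.0784, 0.1769]
eef_rot: [-180.0, -0.0, 16.4]
ft_force: [1.2, 1.2, -0.0]
width: 0.0165
```

```bash
python3 -c "
from h import *
go([0,-.130,.15])"
```

```text
t 1.1 rail pos mm [-74.3 126.7 176.9] [-179.99   -0.     16.42] F [ 1.2  1.2 -0. ] w 0.0165
shift [ 73.1 257.1  26.8] rot [-0.0002 -0.      0.0048]
```

move_arm(rows=[73,257,27,0,0,0.005,1,73,257,27,0,0,0.005,1,73,257,27,0,0,0.005,1,73,257,27,0,0,0.005,1,73,257,27,0,0,0.005,1])

```text
t: 1.6
tool_pos: [0.5653, -0.1318, 0.1514]
eef_rot: [-180.0, 0.0, 16.1]
ft_force: [0.5, 1.3, 0.0]
width: 0.0003
```

move_arm(rows=[0,0,0,0,0,0,1,0,0,0,0,0,0,1])

```text
t: 1.8
tool_pos: [0.5643, -0.1307, 0.1508]
eef_rot: [-179.9, 0.1, 16.0]
ft_force: [-0.4, 0.9, 0.9]
width: -0.0001
```

Run:
```python
from h import *
from cell import eyes,ctrl
go([0,-.130,.026])
st=ctrl.read_state();f=eyes.grab_frame("wrist"); pickle.dump((st,f),open("w1.pkl","wb")); cv2.imwrite("pics/w1.png",cv2.resize(f["image"],(800,600),interpolation=cv2.INTER_CUBIC))
print(f["mount"],f["intrinsics"])
```

```text
t 1.8 rail pos mm [  -5.7 -110.8  150.8] [-1.7991e+02  1.0000e-01  1.6040e+01] F [-0.4  0.9  0.9] w -0.0001
shift [  6.   19.4 124.7] rot [-0.0017  0.0017 -0.0019]
[[ 9.99998802e-01  8.41246261e-04  1.29914198e-03 -1.85653552e-04]
 [-1.16183571e-03  9.62578341e-01  2.71001084e-01 -7.29816372e-02]
 [-1.02254728e-03 -2.71002268e-01  9.62578166e-01 -1.57491709e-01]
 [ 0.00000000e+00  0.00000000e+00  0.00000000e+00  1.00000000e+00]] [[297.23572085   0.         250.45352259]
 [  0.         297.23572085 193.52575015]
 [  0.           0.           1.        ]]
```

View pics/w1.png

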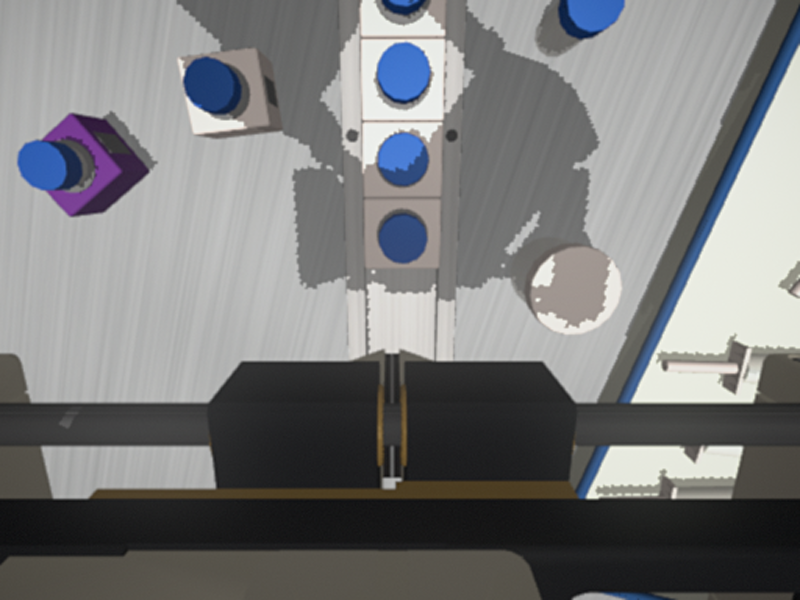

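The wrist view shows the row straight ahead. Carrier 4's cap is at (403,236) and its back edge at row 268, columns 364 to 440. The rail lips are at columns 350 to 455, and the jar at (575,290) is off to the right. I'll check these against the estimate.

```bash
cat >> h.py <<'E'
def wray(st,f,uv,z):
    R=Ro.from_euler('xyz',st['eef_rot'],degrees=True).as_matrix(); M=np.array(f["mount"])
    c=R@M[:3,3]+st['tool_pos']; d=R@M[:3,:3]@np.linalg.inv(f["intrinsics"])@np.array([uv[0],uv[1],1.])
    return c+d*(z-c[2])/d[2]
E
python3 - <<'E'
from h import *
st,f=pickle.load(open("w1.pkl","rb"));k=512/800
for n,p,z in(("cap4",(402.5,236),.066),("cap3",(402.5,159),.066),("cap2",(404,72),.066),("backL",(364,268),.044),("backR",(440,268),.044),("holeL",(352,135),.022),("holeR",(452,135),.022),("lipL",(348,330),.022),("lipR",(455,330),.022),("lipL",(356,30),.022),("lipR",(466,30),.022)):
    print(n,(w2r(wray(st,f,np.array(p)*k,z))*1e3).round(1))
E
```

```text
cap4 [  0.1 -69.9  66. ]
cap3 [ -0.1 -31.6  66. ]
cap2 [ 0.4  8.  66. ]
backL [-21.5 -91.3  44. ]
backR [ 22.5 -91.3  44. ]
holeL [-28.6 -17.   22. ]
holeR [ 29.6 -17.1  22. ]
lipL [ -34.  -136.8   22. ]
lipR [  35.7 -136.8   22. ]
lipL [-25.1  37.4  22. ]
lipR [35.4 37.4 22. ]
```

The frame holds to about 1 mm, with the back face at rail y of about -91 mm. Descending behind it.

move_arm(rows=[6,15,0,-0.0017,0.0017,-0.002,1,6,15,45,-0.0017,0.0017,-0.002,1,6,15,85,-0.0017,0.0017,-0.002,1,6,15,115,-0.0017,0.0017,-0.002,1,6,15,124,-0.0017,0.0017,-0.002,1])

```text
t: 2.35
tool_pos: [0.5722, -0.1403, 0.0253]
eef_rot: [-179.9, 0.2, 16.4]
ft_force: [-0.0, 0.6, -0.3]
width: 0.0004
```

move_arm(rows=[0,0,0,0,0,0,1,0,0,0,0,0,0,1])

```text
t: 2.55
tool_pos: [0.5757, -0.1424, 0.0298]
eef_rot: [179.8, -0.2, 16.3]
ft_force: [-0.6, 0.2, 1.2]
width: 0.0004
```

```bash
python3 -c "
from h import *
go([0,-.013,.026])"
```

```text
t 2.55 rail pos mm [   1.9 -125.1   29.8] [179.82  -0.22  16.32] F [-0.6  0.2  1.2] w 0.0004
shift [  -1.6 -112.2    3.4] rot [ 0.0032 -0.0039  0.0029]
```

move_arm(rows=[-1,-8,2,0,0,0,1,-1,-16,2,0,0,0,1,-1,-21,2,0,0,0,1,-1,-25,2,0,0,0,1,-1,-29,2,0,0,0,1])

```text
t: 3.05
tool_pos: [0.5664, -0.1156, 0.0268]
eef_rot: [179.8, -0.2, 16.3]
ft_force: [1.2, -4.9, 3.4]
width: 0.0005
```

move_arm(rows=[0,-5,0,0,0,0,1,0,-10,0,0,0,0,1,0,-15,0,0,0,0,1,0,-20,0,0,0,0,1,0,-25,0,0,0,0,1])

```text
t: 3.55
tool_pos: [0.5597, -0.0918, 0.0267]
eef_rot: [179.8, -0.2, 16.3]
ft_force: [2.0, -4.8, 2.6]
width: 0.0003
```

Run:
```python
from h import *
from cell import eyes,ctrl
go([0,-.0095,.026])
f=eyes.grab_frame("top"); a=f["image"][110:220,165:345]; g=eyes.grab_frame("side"); b=g["image"][145:265,185:300]
cv2.imwrite("pics/mid.png",np.hstack([cv2.resize(a,(450,300),interpolation=cv2.INTER_CUBIC),cv2.resize(b,(287,300),interpolation=cv2.INTER_CUBIC)]))
```

```text
t 3.55 rail pos mm [  0.6 -72.2  26.7] [179.77  -0.23  16.26] F [ 2.  -4.8  2.6] w 0.0003
shift [ -0.5 -62.7   0.5] rot [ 0.004  -0.0041  0.0019]
```

View pics/mid.png

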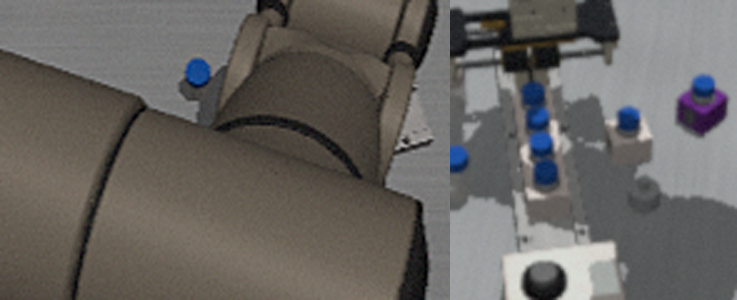

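The arm hides the row from above. The side view shows the four carriers together and upright in the channel, ahead of the fingers, with a steady push of about 5 N. About 62 mm remain.

move_arm(rows=[0,-5,0,0,0,0,1,0,-10,0,0,0,0,1,0,-15,0,0,0,0,1,0,-20,0,0,0,0,1,0,-25,0,0,0,0,1])

```text
t: 4.15
tool_pos: [0.5525, -0.0679, 0.0265]
eef_rot: [179.8, -0.2, 16.3]
ft_force: [2.5, -5.2, 4.5]
width: 0.0004
```

move_arm(rows=[0,-5,0,0,0,0,1,0,-10,0,0,0,0,1,0,-15,0,0,0,0,1,0,-20,0,0,0,0,1,0,-25,0,0,0,0,1])

```text
t: 4.65
tool_pos: [0.5456, -0.0439, 0.0265]
eef_rot: [179.8, -0.2, 16.3]
ft_force: [1.2, -6.7, 4.3]
width: 0.0001
```

```bash
python3 -c "
from h import *
go([0,-.0095,.026])"
```

```text
t 4.65 rail pos mm [  0.4 -22.2  26.5] [179.79  -0.21  16.26] F [ 1.2 -6.7  4.3] w 0.0001
shift [ -0.4 -12.7   0.5] rot [ 0.0036 -0.0037  0.0019]
```

Now small steps, watching for the force to rise at the stop.

move_arm(rows=[0,-2,0,0,0,0,1,0,-4,0,0,0,0,1,0,-6,0,0,0,0,1,0,-7.5,0,0,0,0,1,0,-9,0,0,0,0,1])

```text
t: 5.15
tool_pos: [0.5431, -0.0353, 0.0265]
eef_rot: [179.8, -0.2, 16.3]
ft_force: [2.0, -4.9, 4.1]
width: 0.0007
```

move_arm(rows=[0,-1,0,0,0,0,1,0,-2,0,0,0,0,1])

```text
t: 5.35
tool_pos: [0.5425, -0.0334, 0.0265]
eef_rot: [179.8, -0.2, 16.3]
ft_force: [2.0, -6.4, 3.4]
width: 0.0007
```

move_arm(rows=[0,-0.5,0,0,0,0,1,0,-1,0,0,0,0,1])

```text
t: 5.55
tool_pos: [0.5422, -0.0325, 0.0265]
eef_rot: [179.8, -0.2, 16.3]
ft_force: [1.8, -5.7, 4.4]
width: 0.0004
```

move_arm(rows=[0,-0.7,0,0,0,0,1,0,-1.4,0,0,0,0,1])

```text
t: 5.75
tool_pos: [0.5419, -0.0312, 0.0265]
eef_rot: [179.8, -0.2, 16.3]
ft_force: [1.4, -5.3, 4.0]
width: 0.0006
```

move_arm(rows=[0,-0.7,0,0,0,0,1,0,-1.4,0,0,0,0,1])

```text
t: 5.95
tool_pos: [0.5416, -0.0303, 0.0265]
eef_rot: [179.7, -0.2, 16.3]
ft_force: [2.5, -10.7, 2.6]
width: 0.0004
```

move_arm(rows=[0,-0.7,0,0,0,0,1,0,-1.4,0,0,0,0,1])

```text
t: 6.15
tool_pos: [0.5417, -0.0302, 0.0266]
eef_rot: [179.6, -0.2, 16.3]
ft_force: [3.0, -17.0, 2.1]
width: 0.0004
```

The tool has stopped advancing and the force went from 5 to 17 N, so the train is at the stop. I'll hold, then check from the side.

move_arm(rows=[0,-0.5,0,0,0,0,1,0,-0.5,0,0,0,0,1,0,-0.5,0,0,0,0,1])

```text
t: 6.45
tool_pos: [0.5417, -0.0302, 0.0266]
eef_rot: [179.6, -0.2, 16.3]
ft_force: [3.9, -16.9, 2.1]
width: 0.0004
```

Run:
```python
from h import *
from cell import eyes,ctrl
go([0,-.030,.026])
g=eyes.grab_frame("side"); pickle.dump(g,open("side2.pkl","wb")); b=g["image"][155:285,170:290]
cv2.imwrite("pics/home.png",cv2.resize(b,(552,598),interpolation=cv2.INTER_CUBIC))
P=lambda x,y,z: ((proj(g,[r2w([x,y,z])])[0]-[170,155])*4.6).round(1)
for y in(.140,.1,.06,.02): print(y,'cap',P(0,y,.066))
print('front top edge',P(-.022,.16,.044),P(.022,.16,.044),'btn',P(.018,.217,.073))
```

```text
t 6.45 rail pos mm [ 0.5 -7.9 26.6] [179.61  -0.25  16.28] F [  3.9 -16.9   2.1] w 0.0004
shift [-0.6 22.   0.7] rot [ 0.0068 -0.0044  0.0023]
0.14 cap [259.5 342.4]
0.1 cap [250.8 288.1]
0.06 cap [242.5 236.5]
0.02 cap [234.6 187.3]
front top edge [306.8 393. ] [224.2 403.1] btn [241.4 451.1]
```

View pics/home.png

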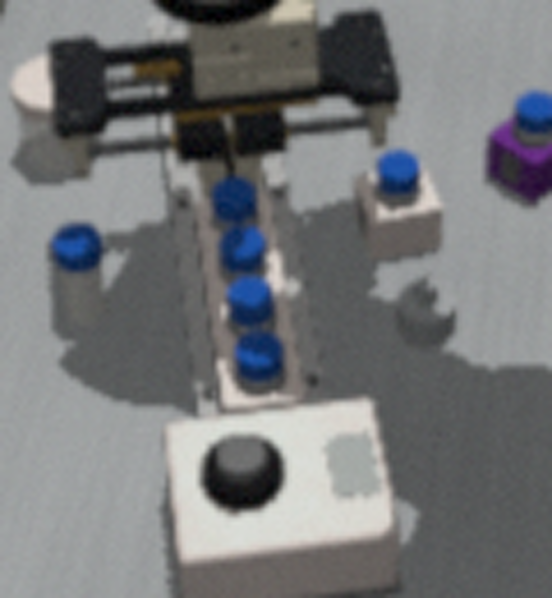

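The side view shows four cap tops at (235,195), (243,245), (250,298) and (259,350), evenly spaced and within 2-3 mm of the predicted home positions. The front block is against the stop plate, and the button top is at (243,455). I back off, rise, and go to the button.

move_arm(rows=[0,5,0,0,0,0,1,0,12,0,0,0,0,1,0,22,0,0,0,0,1,0,25,-20,0,0,0,1,0,25,-65,0,0,0,1])

```text
t: 7.0
tool_pos: [0.5443, -0.0511, 0.0881]
eef_rot: [-179.8, 0.3, 16.2]
ft_force: [1.2, -0.4, 0.3]
width: 0.0006
```

move_arm(rows=[0,0,-45,-0.0068,0,0,1,0,-20,-60,0,0,0,1,0,-70,-60,0,0,0,1,0,-120,-60,0,0,0,1,0,-170,-60,0,0,0,1])

```text
t: 7.5
tool_pos: [0.4983, 0.1135, 0.1506]
eef_rot: [179.9, -0.1, 16.2]
ft_force: [0.7, -0.3, 0.1]
width: 0.0004
```

```bash
python3 -c "
from h import *
go([.018,.2186,.11])"
```

```text
t 7.5 rail pos mm [ -1.3 142.1 150.6] [ 1.7993e+02 -9.0000e-02  1.6200e+01] F [ 0.7 -0.3  0.1] w 0.0004
shift [ 19.3 -76.5  40.5] rot [ 0.0011 -0.0016  0.0009]
```

move_arm(rows=[10,-40,0,0,0,0,1,19,-76,10,0,0,0,1,19,-76,40,0,0,0,1,19,-76,40,0,0,0,1,19,-76,40,0,0,0,1])

```text
t: 8.0
tool_pos: [0.4957, 0.1901, 0.1103]
eef_rot: [179.9, 0.0, 16.3]
ft_force: [0.1, -0.4, 0.0]
width: 0.0003
```

Run:
```python
from h import *
from cell import eyes,ctrl
go([.018,.2186,.078])
g=eyes.grab_frame("side"); b=g["image"][140:310,150:310]
w=eyes.grab_frame("top")["image"][100:240,150:350]
cv2.imwrite("pics/btn.png",np.hstack([cv2.resize(b,(480,510),interpolation=cv2.INTER_CUBIC)]))
```

```text
t 8.0 rail pos mm [ 17.6 216.4 110.3] [1.7991e+02 2.0000e-02 1.6260e+01] F [ 0.1 -0.4  0. ] w 0.0003
shift [ 0.4 -2.2 32.3] rot [0.0015 0.0003 0.0019]
```

View pics/btn.png

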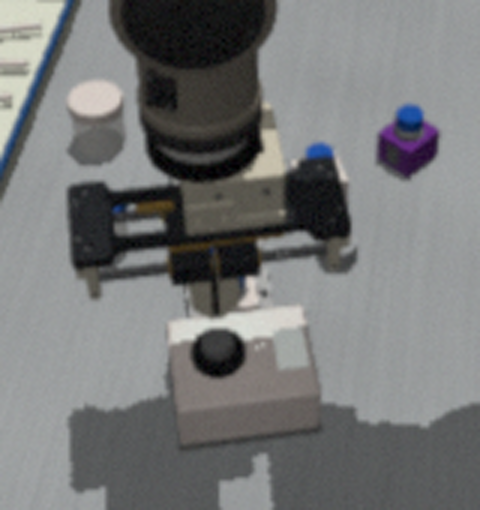

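The fingertips hang over the button at (218,348) on the reader. Descending with small steps, watching the force.

move_arm(rows=[0,-2,15,0,0,0,1,0,-2,28,0,0,0,1,0,-2,34,0,0,0,1,0,-2,36,0,0,0,1,0,-2,37,0,0,0,1])

```text
t: 8.6
tool_pos: [0.496, 0.1919, 0.0743]
eef_rot: [179.9, -0.1, 16.2]
ft_force: [-1.4, -2.0, 2.3]
width: 0.0004
```

move_arm(rows=[0,0,1,0,0,0,1,0,0,2,0,0,0,1,0,0,3,0,0,0,1])

```text
t: 8.9
tool_pos: [0.4961, 0.1922, 0.0711]
eef_rot: [179.9, -0.2, 16.3]
ft_force: [-1.6, -4.6, 13.5]
width: 0.0005
```

move_arm(rows=[0,0,1,0,0,0,1,0,0,2,0,0,0,1])

```text
t: 9.1
tool_pos: [0.4962, 0.1922, 0.0708]
eef_rot: [179.9, -0.2, 16.3]
ft_force: [-7.7, -6.2, 27.5]
width: 0.0005
```

It went solid at z = 70.8 mm with 27 N. I need to know whether that is the button's bottom or the housing rim, so I'll look, then release in small steps and read the spring force.

Run:
```python
from h import *
from cell import eyes,ctrl
g=eyes.grab_frame("side")["image"][215:285,190:270]; w=eyes.grab_frame("wrist")["image"][150:300,150:350]
cv2.imwrite("pics/press.png",np.hstack([cv2.resize(g,(400,350),interpolation=cv2.INTER_CUBIC),cv2.resize(w,(400,350),interpolation=cv2.INTER_CUBIC)]))
```

```text
(no output)
```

View pics/press.png

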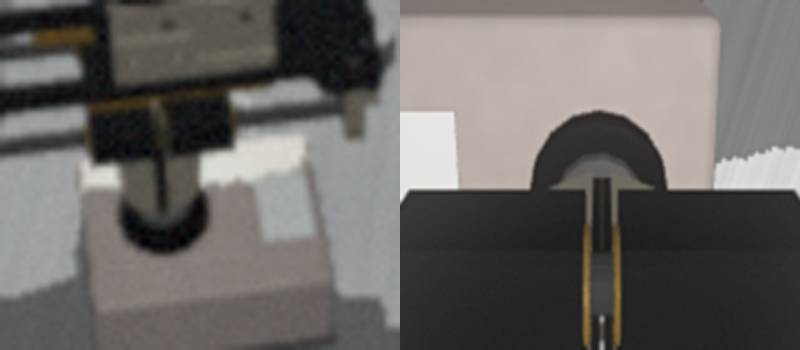

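move_arm(rows=[0,0,-2,0,0,0,1,0,0,-2,0,0,0,1])

```text
t: 9.4
tool_pos: [0.4961, 0.1923, 0.0714]
eef_rot: [179.9, -0.2, 16.3]
ft_force: [-1.1, -4.1, 5.2]
width: 0.0005
```

move_arm(rows=[0,0,-1,0,0,0,1,0,0,-1,0,0,0,1])

```text
t: 9.6
tool_pos: [0.4961, 0.1923, 0.0718]
eef_rot: [179.9, -0.2, 16.3]
ft_force: [1.2, -3.4, 5.0]
width: 0.0006
```

move_arm(rows=[0,0,-1,0,0,0,1,0,0,-1,0,0,0,1])

```text
t: 9.8
tool_pos: [0.496, 0.1926, 0.0726]
eef_rot: [179.9, -0.2, 16.3]
ft_force: [2.3, -2.9, 4.1]
width: 0.0005
```

move_arm(rows=[0,0,-1.5,0,0,0,1,0,0,-1.5,0,0,0,1])

```text
t: 10.0
tool_pos: [0.4958, 0.1927, 0.0741]
eef_rot: [179.9, -0.1, 16.3]
ft_force: [2.7, -1.0, 3.6]
width: 0.0009
```

move_arm(rows=[0,0,-1.5,0,0,0,1,0,0,-1.5,0,0,0,1])

```text
t: 10.2
tool_pos: [0.4955, 0.1927, 0.0755]
eef_rot: [179.9, -0.1, 16.3]
ft_force: [1.7, 0.1, 3.0]
width: 0.0004
```

move_arm(rows=[0,0,-3,0,0,0,1,0,0,-3,0,0,0,1])

```text
t: 10.4
tool_pos: [0.4949, 0.1926, 0.0783]
eef_rot: [179.9, -0.0, 16.3]
ft_force: [-0.5, -0.4, 0.0]
width: 0.0002
```

The spring force falls smoothly: 5.2 N at 71.4 mm, 3.0 N at 75.5 mm and 0 by 78.3 mm. The solid stop was therefore the button's own bottom at 6 mm, which matches the stated 5 N. I'll move clear and check the row.

move_arm(rows=[0,0,-40,0,0,0,1,0,-30,-80,0,0,0,1,0,-80,-90,0,0,0,1,0,-130,-90,0,0,0,1,0,-180,-90,0,0,0,1])

```text
t: 10.9
tool_pos: [0.4441, 0.3658, 0.1685]
eef_rot: [179.9, -0.1, 16.2]
ft_force: [0.5, -0.2, -0.6]
width: 0.0003
```

move_arm(rows=[-50,0,0,0,0,0,1,-100,0,0,0,0,0,1,-100,0,0,0,0,0,1,-100,0,0,0,0,0,1])

```text
t: 11.3
tool_pos: [0.348, 0.3363, 0.168]
eef_rot: [179.9, -0.1, 16.3]
ft_force: [-0.0, 0.5, 0.7]
width: 0.0003
```

Run:
```python
from h import *
from cell import eyes,ctrl
f=eyes.grab_frame("top"); print(ctrl.read_state()['t'])
T=pickle.load(open("top.pkl","rb"))
for n,F in(("before",T),("now",f)):
    for c,a in blobs(F["image"]):
        p=w2r(ray(F,c,.062))*1e3
        if abs(p[0])<200 and -150<p[1]<200: print(n,p.round(1),a)
cv2.imwrite("pics/end.png",cv2.resize(f["image"][100:260,90:450],(800,356),interpolation=cv2.INTER_CUBIC))
```

```text
11.35
before [88.5 38.5 62. ] 73
before [ -0.1 -73.   62. ] 66
before [  0.1 -33.3  62. ] 65
before [-0.1  6.9 62. ] 67
before [-0.1 47.  62. ] 67
before [-100.    4.   62.] 70
before [-190.6  -34.1   62. ] 78
now [88.5 38.5 62. ] 73
now [ 0.3 21.6 62. ] 66
now [ 0.4 61.3 62. ] 68
now [  0.  101.1  62. ] 70
now [  0.  141.1  62. ] 68
now [-100.1    4.3   62. ] 70
now [-190.7  -34.3   62. ] 77
```

View pics/end.png

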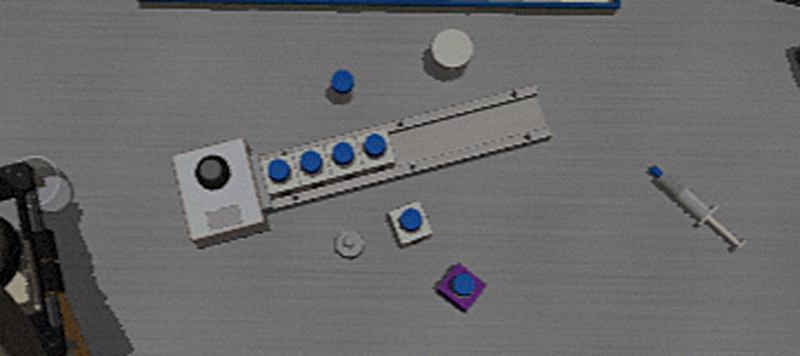

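The row is home at rail y = 141, 101, 61 and 22 mm, within about 0.4 mm of centre, with caps at (279,170) to (375,146) in the picture. The spare, vial and other items in view stand where they were. Handing in.

```bash
python3 -c "
from cell import ctrl
print(ctrl.hand_in())"
```

```text
the job is handed in; nothing more can be done
None
```

I pushed the four carriers home against the end stop with the shut fingers, then pressed the reader's button, let it go and handed in at about 11.4 s. `hand_in()` gave no verdict.

**Carriers:** The push ran at a steady 5 N or so and rose to 17 N with no further motion at the stop. The last top view puts the carriers at rail y ≈ 141, 101, 61 and 22 mm, within 0.4 mm of the centre line. Home is 140, 100, 60 and 20 mm; the extra 1–2 mm is calibration offset, and the row is 119.5 mm long (120 expected), so no gaps are left.

**Button:** The tool bottomed out solidly at 70.8 mm (27 N). On release the spring force fell smoothly from 5.2 N to 0 by 78 mm, which matches a full 6 mm press and return. I inferred this from force and height, as the joint value can't be read. The button top came out near 77 mm by the tool, against the stated "about 73 mm". I took that as an offset and did not resolve it.

**Bystanders:** The spare carrier and vial measured within 0.3 mm of where they started. The jar, spacer and syringe look unmoved. In the last picture the arm partly covered the beaker and hid the spatula, so I did not check those two at the end; the tool only passed well above the bench there.

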